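# Point out the marked character on a printing block and hold the sprung pointer there

## Robot

A 6-joint arm with a two-finger parallel gripper is mounted at the origin on the work surface. World frame = base frame: x ahead of the robot, y to its left, z up, the work surface at z = 0. Lengths are in m, angles in rad, forces in N, time in s.
With the tool pointing down it reaches from about 0.25 to 0.775 m from the base axis. Payload 4 kg.
Tool frame: the origin (TCP) lies midway between the tips of the shut fingers; the grasp point (between the pads) lies grip_point_offset behind it (grip_point_offset is the distance from the TCP to the grasp point, in m); z points along the fingers, y is the line along which they close (so a half turn about z gives the same grasp; the last joint's range is limited). The gripper opens to 94 mm and grips with 3 to 60 N. Pads are 16 mm wide; open, the fingers measure 119 mm over their backs; the gripper's body (75 mm by 177 mm) begins 78 mm behind the grasp point.
Start: joints at [1.052, 0.087, 1.371, -0, 1.684, -0.103], TCP at [0.222, 0.503, 0.206] pointing down, gripper open.
Joint ranges: [-3.1, 3.1], [-0.76, 2.03], [0.27, 2.55], [-1.08, 4.22], [0.17, 2.65], [-2.57, 2.57]. Speed limits (rad/s): [2.79, 2.79, 3.14, 3.14, 3.14, 3.14].

## Interface

Orientations are given as [roll, pitch, yaw] about the fixed x, y, z axes, in that order (R = Rz(yaw) Ry(pitch) Rx(roll)).
In Python, from bench import * gives the robot as it stands. The module is installed in compiled form; this text tells all that it offers.
- The arm moves only by the tool apply_moves, never from a script. Its argument "commands" is a list of rows, each a list of 7 numbers: the turn, a rotation vector about the world's x, y, z in rad, then the shift along the world's x, y, z in m, then the opening in per cent of the stroke, from 0 (shut) to 100 (fully open). In form: [[ax, ay, az, x, y, z, jaw], ...]. A call has exactly 5 rows; each row is the pose to reach, as a shift and turn from the pose commanded when the call began; what a row does not reach only later rows make up. A row lasts 1/10 s, in which the tool goes at most 50 mm and 8.59 degrees, less where a joint would pass 70% of its speed; a pose out of reach is approached as far as the arm can. A call with a gripper value outside its range is refused whole. The fingers move at their own pace and stop on an object; the grip force is fixed at half the most. Time passes only in rows, so rows that repeat a pose let the fingers close, or fill a call up. It gives the time, the measured TCP pose, the force, the opening and the grip force at its end, in the units of the state.
- get_obs(): the state, without advancing time (a new reading comes with each control period).
- snapshot(name): name is "side" or "top"; returns a dict with "pixels" (384x512x3 uint8, red, green, blue), "vertical_fov" (degrees; the focal length in pixels is half the picture's height over the tangent of half this angle, whatever the lens; pixels are square), "cx", "cy" (the principal point, pixels), "rvec" (rotation vector, rad) and "tvec" (3), from world to camera coordinates, as OpenCV has them. Camera axes: x right, y down, z forward; pixel columns grow to the right and rows downward; lengths in m; the calibration is good to about 2 mm. A picture is of the moment at which its call begins. There is no depth.
- close_job(): hands the job in; it is judged then, once.
Trained networks look in the newest picture that a camera, given by its name, has taken for a name from the list of things; names that differ only in an ending like _2 or _b are one class to them, and where a whole thing is asked for, a point or a joint stands for the part that bears it (a point fixed in the world has none). Each returns a list of dicts, best first, with "score" (0 to 1); they miss things now and then, are a little off and sometimes report something else, mostly with a low value. They report only what shows in the picture. A call takes as long as a camera call.
- masks_of(camera, query): "mask" (384x512 bool, what is visible of it) and "extent" ([left, top, right, bottom] in pixels, round what is visible of it).
- place_of(camera, query): "pixel" ([column, row] in pixels: a listed point, or the origin of a listed thing).
The state is a dict: "time": time; "joint_positions": joint angles; "qvel": joint speeds; "joint_torque": joint torques, N m; "tool_pos": TCP position; "ee_rot": TCP orientation; "wrist_force": force on the tool from outside, world axes, zero at the start; "wrist_torque": the same for the moment, N m; "width": finger opening in m; "finger_force": force on a finger pad.
Only numpy, scipy, OpenCV 4.12 (cv2) and the standard library are available. Lean on these libraries where they do the work, as an engineer would, in place of code of your own. Each camera call takes 0.05 s, during which the arm holds its last target. There are 200 camera calls.

## Task

On the pointing gauge, leave the telescoping rod home and first draw the carriage along its rail by its black handle or the blue post until the pointer needle is in line with the red mark on the printing block. Then pull the rod out by its blue post against its spring until the needle's tip stands over the red mark, and finish while still holding the post with the tip steady there (do not let go). Leave the loose tools and the bowl where they lie.

Things in the scene. Friction and masses are not known exactly. Their poses are not given: they have to be found in the camera images.
- gauge: pointing gauge fixed to the table: a dark brown wooden board 340 (x) x 280 (y) x 15 mm, origin at the centre of its underside. A dark steel cross rail runs along board y at board x = +120 mm. Nothing on the gauge is higher than 117 mm above the table
- block_top (a point): centre of the top of the light wooden printing block, 190 x 150 mm, clamped on the board at board x = -70 mm, y = 0; its top is 35 mm above the table, brown carved relief 1.5 mm more
- carriage (a joint): travel (m, 0 to 0.11) of the aluminium carriage (46 x 46 mm, top 75 mm above the table) along the cross rail, growing towards the board's +y. A light return spring (at most 2 N) and a 4 N brake: it takes up to about 6 N to draw out, and it stays where it is left. It carries the steel tube and the telescoping rod with it
- carriage_handle (a point): grip point on the black square upright handle on top of the carriage, 100 mm above the table; the handle is 16 x 16 mm with its faces along the board's x and y, and stands from 75 to 117 mm above the table
- rod (a joint): pull-out (m, 0 home to 0.13) of the steel rod (10 mm thick, axis 58 mm above the table, black rings every 20 mm) from its 16 mm tube, growing towards the board's -x. An inner spring pulls it home: 2.5 N at 0 growing by 50 N/m to 9 N; it runs home if let go
- pull_post: blue square upright post on the rod's outer end, 16 x 16 mm with its faces along the board's x and y, top 108 mm above the table; origin on the rod's axis, 58 mm above the table. At home its centre is 20 mm clear of the tube's mouth and 85 mm (board -x) from the carriage handle
- post_grip (a point): grip point in the blue post, on its centre line, 88 mm above the table and 22 mm above the tube's top
- tip (a point): lowest point of the steel pointer needle, which is fixed to the rod 50 mm beyond the blue post (towards the board's -x), 40 mm above the table; it moves with rod and carriage and does not touch the block
- mark: red disc 16 mm across and 3 mm thick lying on the printing block (fixed); origin at its centre underneath, 35 mm above the table; its axes are parallel to the board's
- chisel_near: wood-handled chisel (145 mm long, handle 18 mm thick) lying on the gauge board beside the printing block; origin under the joint of handle and blade; to be left alone
- tape_roll: small yellow ring of tape, 48 mm across, 22 mm high, lying flat on the gauge board; origin at the centre of its underside; to be left alone
- stone: grey honing stone, 70 x 24 x 14 mm, on the gauge board; origin at the centre of its underside; to be left alone
- chisel_side: wood-handled chisel like the other, on the table to the right of the gauge; to be left alone
- ink_bowl: blue bowl, 90 mm across, 40 mm high, on the right; to be left alone
- dust_brush: hand brush lying on the table on the left; to be left alone

How it is judged:
By the outcome, as a careful person would: the job done as asked, in the order asked, and still so for the second after the job is handed in, while the arm keeps its last pose, push and grip.
It also fails if it takes over 53 s, if anything falls off the work surface, if the arm or the gripper's body presses on something with over 40 N, if the wrist force passes 120 N, or if a joint passes its speed limit or range.

## Working session

There is one attempt and no reset: what is moved stays moved. The work goes in short steps, Python scripts to look and compute and a tool call to move; the robot and the scene stay as the last step left them, time stands still between calls to the robot, and variables do not carry over. Pictures are saved under pics/ and viewed, at most 10 in all, crops included, and the job is handed in when it is done.

Besides the shell and the picture viewer there is one more tool, called after ">>>" in YAML: its name, and indented under it one key for each argument. apply_moves: Moves the arm, as the interface text tells. Its arguments: {"type":"object","properties":{"commands":{"type":"array"}},"required":["commands"]}

```bash
mkdir -p pics; cat > h.py <<'E'
from bench import *
import numpy as np, cv2
def cam(s):
    h,w=s["pixels"].shape[:2]; f=h/2/np.tan(np.radians(s["vertical_fov"])/2)
    K=np.array([[f,0,s["cx"]],[0,f,s["cy"]],[0,0,1]]); R=cv2.Rodrigues(np.array(s["rvec"],float))[0]
    return K,R,np.array(s["tvec"],float).ravel()
def atz(c,p,z):
    K,R,t=c; d=R.T@np.linalg.inv(K)@[p[0],p[1],1]; o=-R.T@t
    return o+d*(z-o[2])/d[2]
def proj(c,P):
    K,R,t=c; q=K@(R@np.asarray(P)+t); return q[:2]/q[2]
def save(s,n): cv2.imwrite("pics/"+n,s["pixels"][:,:,::-1])
E
python3 - <<'E'
from h import *
np.set_printoptions(precision=4,suppress=True)
Z=dict(carriage_handle=.1,post_grip=.088,tip=.04,mark=.035,block_top=.035,gauge=0,pull_post=.058)
for n in("side","top"):
    s=snapshot(n); c=cam(s); save(s,n+"0.png"); print(n,-c[1].T@c[2],c[0][0,0])
    for q,z in Z.items():
        for d in place_of(n,q)[:2]: print(q,round(d["score"],2),np.round(d["pixel"],1),atz(c,d["pixel"],z))
o=get_obs();print(o)
E
```

```text
side [ 0.2336 -0.6709  0.7184] 402.32109568530694
carriage_handle 0.92 [225.2 148.3] [0.5773 0.2068 0.1   ]
post_grip 0.53 [240.1 164.7] [0.5881 0.1325 0.088 ]
tip 0.68 [241.7 166. ] [0.6165 0.1858 0.04  ]
tip 0.57 [255.1 188.6] [0.6048 0.0764 0.04  ]
mark 0.36 [261.6 222.8] [ 0.5626 -0.0434  0.035 ]
block_top 0.98 [249.6 207.3] [0.5613 0.0207 0.035 ]
block_top 0.3 [279.1 188.2] [0.666  0.0542 0.035 ]
gauge 0.96 [239.7 203.1] [0.5615 0.0835 0.    ]
pull_post 0.69 [243.8 172.6] [0.5984 0.1326 0.058 ]
top [ 0.3209 -0.0064  1.3766] 402.4458874426992
carriage_handle 0.68 [196.7 187.1] [0.5918 0.2221 0.1   ]
carriage_handle 0.54 [256.7 205. ] [0.5465 0.0233 0.1   ]
post_grip 0.46 [226.3 188. ] [0.5981 0.1271 0.088 ]
tip 0.6 [244.3 189.3] [0.6082 0.0706 0.04  ]
block_top 0.75 [259.  204.7] [0.5595 0.0171 0.035 ]
gauge 0.67 [235.5 201.9] [0.5699 0.1    0.    ]
pull_post 0.36 [225.3 189.4] [0.5995 0.1331 0.058 ]
{'time': 0.8, 'joint_positions': array([ 1.0519,  0.0872,  1.3707, -0.    ,  1.6836, -0.1031]), 'qvel': array([ 0.0006,  0.0008,  0.0027,  0.0009, -0.0011, -0.0008]), 'joint_torque': array([  0.0003, -33.9992, -30.2574,   0.0719,   0.0235,  -0.    ]), 'tool_pos': array([0.2222, 0.5032, 0.2055]), 'ee_rot': array([3.1414, 0.    , 2.7258]), 'wrist_force': array([-0.2143,  0.3324, -0.2367]), 'wrist_torque': array([ 0.0283, -0.0143, -0.015 ]), 'finger_force': 0.0, 'width': 0.09428929894066665}
```

```bash
python3 - <<'E'
import cv2
a=cv2.imread("pics/side0.png")[90:290,130:397];b=cv2.imread("pics/top0.png")[100:300,130:397]
cv2.imwrite("pics/a.png",cv2.resize(a,(800,600),interpolation=cv2.INTER_CUBIC));cv2.imwrite("pics/b.png",cv2.resize(b,(800,600),interpolation=cv2.INTER_CUBIC))
E
```

```text
(no output)
```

View pics/a.png

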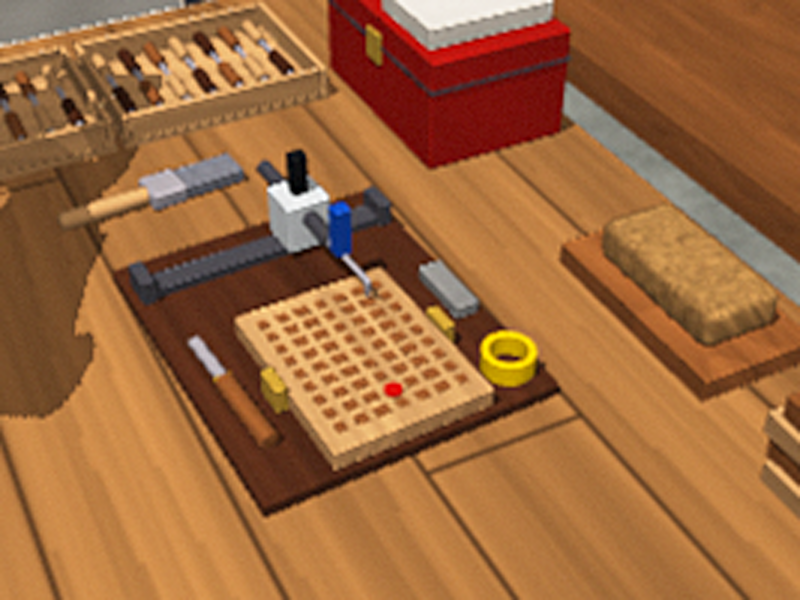

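View pics/b.png

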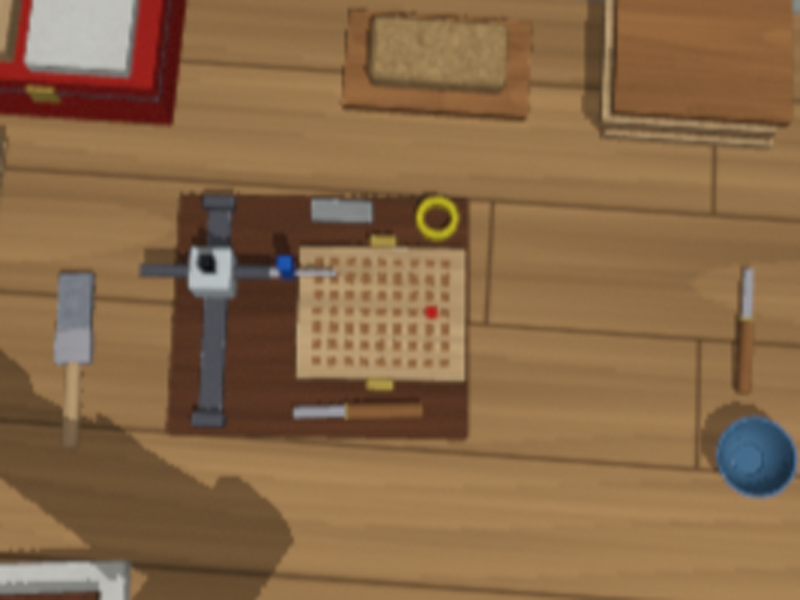

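The side and top views agree. Board −x points along world −y, and carriage travel (board +y) along world −x. The mark is near (273.9, 204) in the full top image. The needle tip is near (242, 191) in top and (254, 187) in side. Next I refine these.

```bash
python3 - <<'E'
from h import *
from scipy.optimize import least_squares
np.set_printoptions(precision=4,suppress=True)
try: print("off",grip_point_offset)
except NameError: print("no off")
C={};M={};B={}
for n in("side","top"):
    s=snapshot(n);c=C[n]=cam(s);im=s["pixels"].astype(int)
    r,g,b=im[...,0],im[...,1],im[...,2]
    m=masks_of(n,"mark"); print(n,[(round(d["score"],2),np.round(d["extent"])) for d in m[:2]])
    guess=proj(c,[.5626,-.0434,.035]); w=np.clip(r-2*np.maximum(g,b),0,None).astype(float)
    yy,xx=np.mgrid[:384,:512]; w[np.hypot(xx-guess[0],yy-guess[1])>8]=0
    p=[(w*xx).sum()/w.sum(),(w*yy).sum()/w.sum()];M[n]=p
    print("mark",p,atz(c,p,.0375))
    # blue post
    gp=proj(c,[.596,.13,.085]); w=np.clip(b-1.6*np.maximum(r,g),0,None).astype(float); w[np.hypot(xx-gp[0],yy-gp[1])>16]=0
    B[n]=[(w*xx).sum()/w.sum(),(w*yy).sum()/w.sum()]; print("post",B[n],atz(c,B[n],.088))
    # block mask corners
    k=masks_of(n,"block_top")
    for q in("gauge",):
        d=masks_of(n,q)[0]; cn=max(cv2.findContours(d["mask"].astype(np.uint8),0,2)[0],key=cv2.contourArea)
        print(q,d["score"],cv2.approxPolyDP(cn,6,True)[:,0].tolist())
    for z in("carriage","tip"):
        print(z,[(round(d["score"],2),np.round(d["pixel"],1)) for d in place_of(n,z)[:2]])
def tri(P):
    return least_squares(lambda X:np.r_[proj(C["side"],X)-P["side"],proj(C["top"],X)-P["top"]],[.58,.05,.05])
for P in(M,B): r=tri(P);print(r.x,r.fun)
E
python3 - <<'E'
import cv2
a=cv2.imread("pics/side0.png")[145:235,200:300];b=cv2.imread("pics/top0.png")[160:250,184:284]
o=cv2.hconcat([cv2.resize(x,(400,360),interpolation=cv2.INTER_NEAREST) for x in(a,b)])
cv2.imwrite("pics/c.png",o)
E
```

```text
off 0.0188
side [(0.59, array([316., 333., 386., 367.]))]
mark [np.float64(260.83529411764704), np.float64(219.38319327731094)] [ 0.5652 -0.0342  0.0375]
post [np.float64(243.08144471295145), np.float64(165.34396838874014)] [0.594  0.1262 0.088 ]
gauge 0.75 [[229, 140], [216, 145], [217, 165], [167, 182], [217, 261], [315, 221], [310, 212], [293, 217], [296, 197], [281, 196], [259, 157], [240, 156]]Traceback (most recent call last):
  File "<stdin>", line 24, in <module>
ValueError: it knows: block_top, carriage_handle, chisel_near, chisel_side, dust_brush, gauge, ink_bowl, mark, post_grip, pull_post, stone, tape_roll, tip
```

View pics/c.png

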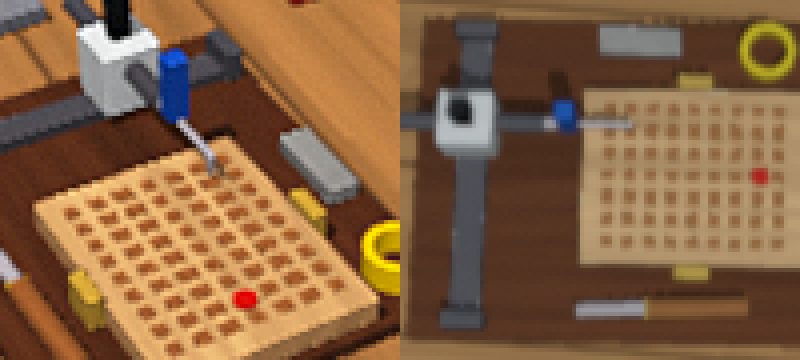

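The close crops show the mark at (261, 219.5) in side and (274, 204) in top. The tip is at about (253.7, 188.5) in side and (242, 191) in top. I'll fit the board pose from these.

```bash
python3 - <<'E'
from h import *
from scipy.optimize import least_squares
np.set_printoptions(precision=4,suppress=True)
C={};O={k:{} for k in("mark","post","tip")};Q=[]
yy,xx=np.mgrid[:384,:512]
def cen(w,g,r):
    w=np.clip(w,0,None).astype(float); w[np.hypot(xx-g[0],yy-g[1])>r]=0
    return np.array([(w*xx).sum()/w.sum(),(w*yy).sum()/w.sum()])
for n in("side","top"):
    s=snapshot(n);c=C[n]=cam(s);im=s["pixels"].astype(int);r,g,b=im[...,0],im[...,1],im[...,2]
    O["mark"][n]=cen(r-2*np.maximum(g,b),proj(c,[.5635,-.037,.035]),9)
    O["post"][n]=cen(b-1.6*np.maximum(r,g),proj(c,[.596,.13,.085]),14)
    # light block: bright, not dark board
    hsv=cv2.cvtColor(s["pixels"],cv2.COLOR_RGB2HSV)
    dark=(im.sum(2)<200).astype(np.uint8)
    O["tip"][n]=np.array(dict(side=[253.7,188.3],top=[242.,191.])[n])
def tri(P): return least_squares(lambda X:np.r_[proj(C["side"],X)-P["side"],proj(C["top"],X)-P["top"]],[.58,.05,.05])
for k in O: r=tri(O[k]);print(k,O[k],r.x,r.fun)
# board-corner pixels read off the crops (block top corners / board top corners)
cs=dict(side=[((-165,-75),(342/3+130-1.5,0))],)
F=[]  # (cam, board xyz mm, pixel)
h=lambda n,x,y:(x/3+130,y/3+(90 if n=="side" else 100))
# block top corners: +x end is left in top view; board +y = down in top view
for n,pts in dict(side=[((25,-75,35),(380,268)),((25,75,35),(236,320)),((-165,75,35),(336,455)),((-165,-75,35),(493,386))],
                  top=[((25,-75,35),(299,247)),((25,75,35),(297,378)),((-165,75,35),(465,381)),((-165,-75,35),(465,249)),
                       ((170,-140,15),(180,195)),((170,140,15),(168,435)),((-170,140,15),(467,438)),((-170,-140,15),(467,203))]).items():
    for P,q in pts: F.append((n,np.array(P)/1e3,h(n,*q)))
def W(p,P): a=p[2]; return np.array([p[0]+P[0]*np.cos(a)-P[1]*np.sin(a),p[1]+P[0]*np.sin(a)+P[1]*np.cos(a),P[2]])
for sel in(("side",),("top",),("side","top")):
    r=least_squares(lambda p:np.concatenate([proj(C[n],W(p,P))-q for n,P,q in F if n in sel]),[.56,.09,1.57],loss="soft_l1")
    print(sel,r.x,np.abs(r.fun).max())
    for n in C:
      for k,z in(("mark",.038),("tip",.04),("post",.086)):
        d=atz(C[n],O[k][n],z)[:2]-r.x[:2];a=r.x[2]; print(n,k,"board mm",1e3*np.array([d@[np.cos(a),np.sin(a)],d@[-np.sin(a),np.cos(a)]]))
E
```

```text
mark {'side': array([260.8337, 219.3835]), 'top': array([273.536 , 203.6047])} [ 0.5666 -0.0317  0.0348] [ 0.0324 -0.0079 -0.0167  0.0428]
post {'side': array([243.0976, 165.3022]), 'top': array([224.8378, 187.9756])} [0.5978 0.1327 0.0829] [ 0.2751 -0.0666 -0.1233  0.3225]
tip {'side': array([253.7, 188.3]), 'top': array([242., 191.])} [0.6014 0.0779 0.0412] [ 0.011  -0.0027 -0.0052  0.0134]
('side',) [0.5578 0.0901 1.6317] 1.2350911410104572
side mark board mm [-124.9278    0.4188]
side tip board mm [-13.5337 -43.5216]
side post board mm [ 36.479  -39.7666]
top mark board mm [-122.0532   -0.9525]
top tip board mm [-14.7726 -43.1273]
top post board mm [ 39.4805 -42.9571]
('top',) [0.5566 0.0933 1.6257] 1.2747232732327802
side mark board mm [-128.2556   -1.311 ]
side tip board mm [-16.6017 -44.5872]
side post board mm [ 33.3877 -40.5344]
top mark board mm [-125.3729   -2.6651]
top tip board mm [-17.843  -44.2003]
top post board mm [ 36.4082 -43.707 ]
('side', 'top') [0.5573 0.0922 1.6282] 1.6608022040228434
side mark board mm [-127.1208   -0.3681]
side tip board mm [-15.5779 -43.9294]
side post board mm [ 34.4218 -40.0044]
top mark board mm [-124.2415   -1.7296]
top tip board mm [-16.8181 -43.5393]
top post board mm [ 37.4341 -43.1846]
```

>>> apply_moves:
  commands:
    - [0,0,-0.1,0.03,-0.03,0,100]
    - [0,0,-0.2,0.064,-0.064,0,100]
    - [0,0,-0.3,0.098,-0.098,0,100]
    - [0,0,-0.4,0.132,-0.132,0,100]
    - [0,0,-0.5,0.166,-0.166,0,100]

```text
time: 1.6
tool_pos: [0.3892, 0.3358, 0.2057]
ee_rot: [3.141, -0.0, 2.222]
wrist_force: [1.2, 0.6, 0.0]
width: 0.0944
finger_force: 0.0
```

>>> apply_moves:
  commands:
    - [0,0,-0.12,0.034,-0.034,0,100]
    - [0,0,-0.24,0.068,-0.068,0,100]
    - [0,0,-0.36,0.102,-0.102,0,100]
    - [0,0,-0.48,0.136,-0.136,0,100]
    - [0,0,-0.598,0.17,-0.168,0,100]

```text
time: 2.1
tool_pos: [0.5594, 0.1674, 0.2057]
ee_rot: [3.141, -0.0, 1.622]
wrist_force: [1.0, 0.2, -0.2]
width: 0.094
finger_force: 0.0
```

>>> apply_moves:
  commands:
    - [0,0,0,0.02,-0.02,-0.01,100]
    - [0,0,0,0.04,-0.04,-0.02,100]
    - [0,0,0,0.04,-0.04,-0.03,100]
    - [0,0,0,0.04,-0.04,-0.03,100]
    - [0,0,0,0.04,-0.04,-0.03,100]

```text
time: 2.6
tool_pos: [0.5975, 0.13, 0.1754]
ee_rot: [-3.141, -0.0, 1.629]
wrist_force: [-0.4, -0.1, -0.5]
width: 0.0936
finger_force: 0.0
```

>>> apply_moves:
  commands:
    - [0,0,0,0,0,-0.03,100]
    - [0,0,0,0,0,-0.06,100]
    - [0,0,0,0,0,-0.09,100]
    - [0,0,0,0,0,-0.105,100]
    - [0,0,0,0,0,-0.105,100]

```text
time: 3.1
tool_pos: [0.5962, 0.1299, 0.0685]
ee_rot: [-3.137, 0.0, 1.629]
wrist_force: [-0.6, 0.0, -0.3]
width: 0.0941
finger_force: 0.0
```

```bash
python3 - <<'E'
from h import *
s=snapshot("side");t=snapshot("top");a=s["pixels"][110:230,195:295];b=t["pixels"][130:250,174:274]
cv2.imwrite("pics/d.png",cv2.hconcat([cv2.resize(x,(400,480),interpolation=cv2.INTER_CUBIC) for x in(a,b)])[:,:,::-1])
E
```

```text
(no output)
```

View pics/d.png

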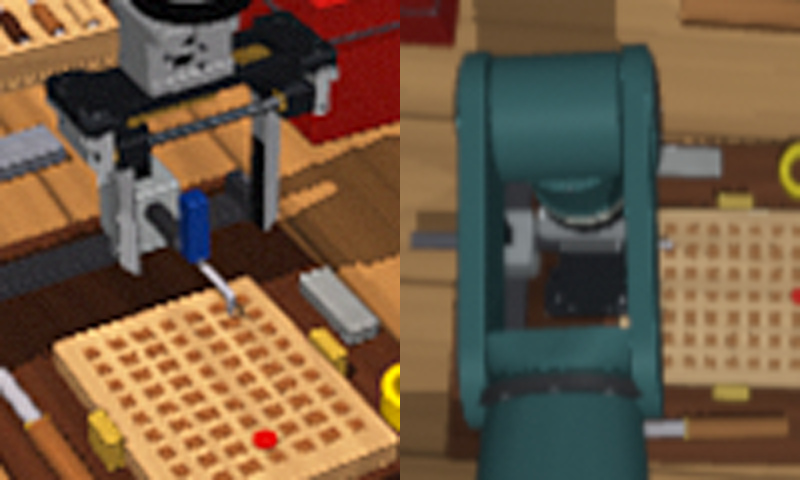

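The post stands centred between the open fingers, at crop (195, 225) against the finger midpoint at (197, 248). Closing.

>>> apply_moves:
  commands:
    - [0,0,0,0,0,0,50]
    - [0,0,0,0,0,0,30]
    - [0,0,0,0,0,0,20]
    - [0,0,0,0,0,0,10]
    - [0,0,0,0,0,0,0]

```text
time: 3.7
tool_pos: [0.5983, 0.1291, 0.0707]
ee_rot: [3.141, 0.0, 1.628]
wrist_force: [0.4, -0.2, 0.7]
width: 0.0569
finger_force: 0.0
```

>>> apply_moves:
  commands:
    - [0,0,0,0,0,0,0]
    - [0,0,0,0,0,0,0]
    - [0,0,0,0,0,0,0]
    - [0,0,0,0,0,0,0]
    - [0,0,0,0,0,0,0]

```text
time: 4.2
tool_pos: [0.5974, 0.1291, 0.0704]
ee_rot: [-3.14, 0.0, 1.628]
wrist_force: [-4.6, -0.9, 3.1]
width: 0.0176
finger_force: 1.8
```

```bash
python3 - <<'E'
from h import *
o=get_obs();print({k:np.round(o[k],4) for k in("time","tool_pos","ee_rot","wrist_force","width","finger_force")})
s=snapshot("side");a=s["pixels"][145:235,200:300]
cv2.imwrite("pics/e.png",cv2.resize(a,(600,540),interpolation=cv2.INTER_CUBIC)[:,:,::-1])
E
```

```text
{'time': np.float64(4.2), 'tool_pos': array([0.5974, 0.1291, 0.0704]), 'ee_rot': array([-3.1396e+00,  1.0000e-04,  1.6278e+00]), 'wrist_force': array([-4.6149, -0.9288,  3.0632]), 'width': np.float64(0.0176), 'finger_force': np.float64(1.8408)}
```

View pics/e.png

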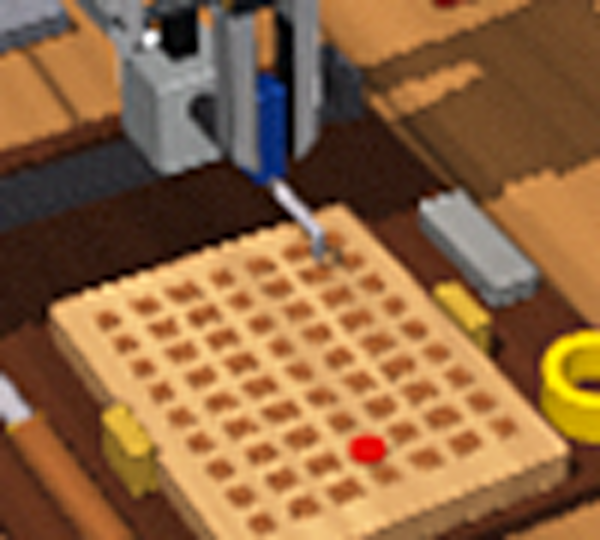

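The pads are about to seat on the post. The tip is at side (253.2, 188) and the mark at (261.2, 219.7). Now I draw the carriage about 42 mm along board +y.

>>> apply_moves:
  commands:
    - [0,0,0,0,0,0,0]
    - [0,0,0,0,0,0,0]
    - [0,0,0,0,0,0,0]
    - [0,0,0,-0.003,-0.0002,0,0]
    - [0,0,0,-0.006,-0.0003,0,0]

```text
time: 4.75
tool_pos: [0.5936, 0.1289, 0.0705]
ee_rot: [3.138, -0.0, 1.628]
wrist_force: [4.4, 0.6, -1.8]
width: 0.0156
finger_force: 30.0
```

>>> apply_moves:
  commands:
    - [0,0,0,-0.005,-0.0003,0,0]
    - [0,0,0,-0.011,-0.0006,0,0]
    - [0,0,0,-0.017,-0.001,0,0]
    - [0,0,0,-0.023,-0.0013,0,0]
    - [0,0,0,-0.028,-0.0016,0,0]

```text
time: 5.25
tool_pos: [0.5649, 0.1275, 0.0704]
ee_rot: [3.139, -0.0, 1.628]
wrist_force: [5.2, 1.2, -3.8]
width: 0.016
finger_force: 30.0
```

>>> apply_moves:
  commands:
    - [0,0,0,-0.004,-0.0002,0,0]
    - [0,0,0,-0.007,-0.0004,0,0]
    - [0,0,0,-0.007,-0.0004,0,0]
    - [0,0,0,-0.007,-0.0004,0,0]
    - [0,0,0,-0.007,-0.0004,0,0]

```text
time: 5.75
tool_pos: [0.5574, 0.127, 0.0705]
ee_rot: [3.141, -0.0, 1.628]
wrist_force: [3.9, 1.8, -3.1]
width: 0.0157
finger_force: 30.0
```

```bash
python3 - <<'E'
from h import *
s=snapshot("side");t=snapshot("top")
cv2.imwrite("pics/f.png",cv2.hconcat([cv2.resize(x,(400,400),interpolation=cv2.INTER_CUBIC) for x in(s["pixels"][150:230,215:295],t["pixels"][165:245,214:294])])[:,:,::-1])
for n in("side","top"): print(n,[(round(d["score"],2),np.round(d["pixel"],1)) for d in place_of(n,"tip")[:2]])
# expected pixels of tip if TCP-post-tip model holds
o=get_obs();a=1.628;T=o["tool_pos"];print(T,o["wrist_force"],o["width"])
u=np.array([np.cos(a),np.sin(a)])
P=np.r_[T[:2]-.05*u,.04]
for q,z in((s,"side"),(t,"top")): print(z,proj(cam(q),P))
E
```

```text
side [(0.45, array([238.4, 192.5]))]
top []
[0.5573896  0.1270256  0.07044216] [ 3.64925719  1.67393353 -3.52185061] 0.016054990944583777
side [239.8583503  193.25593458]
top [241.27251111 203.00509014]
```

View pics/f.png

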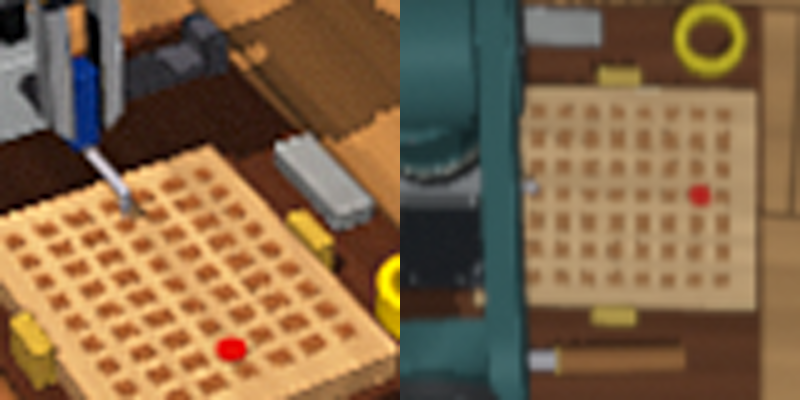

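The tip is at side (240.6, 192.4) and top (240.2, 202.4). The mark is at (260.8, 219.4) and (273.5, 203.6). I'll compute the remaining lateral offset.

```bash
python3 - <<'E'
from h import *
np.set_printoptions(precision=1,suppress=True)
tp=dict(side=(240.4,192.2),top=(240.0,202.3));mk=dict(side=(260.83,219.38),top=(273.54,203.6))
yy,xx=np.mgrid[:384,:512]
for n in tp:
    s=snapshot(n);c=cam(s);im=s["pixels"].astype(int)
    # grey (unsaturated) pixels near tip on the block
    sat=im.max(2)-im.min(2);w=(np.hypot(xx-tp[n][0],yy-tp[n][1])<7)
    print(n,[(x,y,sat[y,x],im[y,x].sum()//3) for y,x in np.argwhere(w&(sat<32))])
    d=1e3*(atz(c,mk[n],.038)-atz(c,tp[n],.04))[:2]
    for a in(1.618,1.628,1.638): print(a,d@[np.cos(a),np.sin(a)],d@[-np.sin(a),np.cos(a)])
E
```

```text
side [(np.int64(238), np.int64(186), np.int64(13), np.int64(213)), (np.int64(238), np.int64(187), np.int64(13), np.int64(180)), (np.int64(239), np.int64(187), np.int64(10), np.int64(218)), (np.int64(238), np.int64(188), np.int64(29), np.int64(132)), (np.int64(239), np.int64(188), np.int64(13), np.int64(202)), (np.int64(240), np.int64(188), np.int64(7), np.int64(152)), (np.int64(239), np.int64(189), np.int64(10), np.int64(134)), (np.int64(240), np.int64(189), np.int64(7), np.int64(107)), (np.int64(239), np.int64(190), np.int64(13), np.int64(146)), (np.int64(240), np.int64(190), np.int64(6), np.int64(118)), (np.int64(239), np.int64(191), np.int64(17), np.int64(116)), (np.int64(240), np.int64(191), np.int64(6), np.int64(109))]
1.618 -115.01345688772552 3.8338158943805425
1.628 -114.96936874282557 4.983739605246836
1.638 -114.91378375685882 6.133164946305731
top [(np.int64(237), np.int64(196), np.int64(11), np.int64(55)), (np.int64(237), np.int64(197), np.int64(12), np.int64(53)), (np.int64(237), np.int64(198), np.int64(15), np.int64(52)), (np.int64(237), np.int64(199), np.int64(17), np.
[... 1068 characters left out ...]
int64(20), np.int64(81)), (np.int64(237), np.int64(205), np.int64(23), np.int64(55)), (np.int64(238), np.int64(205), np.int64(24), np.int64(83)), (np.int64(237), np.int64(206), np.int64(23), np.int64(54)), (np.int64(238), np.int64(206), np.int64(24), np.int64(81)), (np.int64(237), np.int64(207), np.int64(23), np.int64(55)), (np.int64(238), np.int64(207), np.int64(22), np.int64(80)), (np.int64(237), np.int64(208), np.int64(21), np.int64(53)), (np.int64(238), np.int64(208), np.int64(21), np.int64(77)), (np.int64(238), np.int64(209), np.int64(21), np.int64(71))]
1.618 -113.35843751634212 1.5335727873174347
1.628 -113.33743416941985 2.6670615915019975
1.638 -113.30509717352818 3.8002836917499803
```

Relative pixel measurements say about 2.5 mm is still needed laterally. I add that and then start the pull along board −x.

>>> apply_moves:
  commands:
    - [0,0,0,-0.0012,-0.0001,0,0]
    - [0,0,0,-0.0025,-0.0001,0,0]
    - [0,0,0,-0.0025,-0.0001,0,0]
    - [0,0,0,-0.0025,-0.0001,0,0]
    - [0,0,0,-0.0025,-0.0001,0,0]

```text
time: 6.55
tool_pos: [0.5549, 0.1269, 0.0705]
ee_rot: [3.141, -0.0, 1.628]
wrist_force: [5.2, 2.0, -3.9]
width: 0.016
finger_force: 30.0
```

>>> apply_moves:
  commands:
    - [0,0,0,0.0003,-0.005,0,0]
    - [0,0,0,0.0009,-0.015,0,0]
    - [0,0,0,0.0014,-0.025,0,0]
    - [0,0,0,0.002,-0.035,0,0]
    - [0,0,0,0.0026,-0.045,0,0]

```text
time: 7.05
tool_pos: [0.5571, 0.0829, 0.0704]
ee_rot: [-3.142, -0.003, 1.628]
wrist_force: [4.5, 5.1, -3.8]
width: 0.0159
finger_force: 30.0
```

>>> apply_moves:
  commands:
    - [0,0,0,0.0006,-0.01,0,0]
    - [0,0,0,0.0011,-0.02,0,0]
    - [0,0,0,0.0017,-0.03,0,0]
    - [0,0,0,0.0023,-0.04,0,0]
    - [0,0,0,0.0026,-0.045,0,0]

```text
time: 7.55
tool_pos: [0.5594, 0.0386, 0.0703]
ee_rot: [-3.141, -0.004, 1.628]
wrist_force: [3.0, 7.4, -3.6]
width: 0.0156
finger_force: 30.0
```

```bash
python3 - <<'E'
from h import *
s=snapshot("side");t=snapshot("top")
cv2.imwrite("pics/g.png",cv2.hconcat([cv2.resize(x,(400,400),interpolation=cv2.INTER_CUBIC) for x in(s["pixels"][185:235,230:280],t["pixels"][180:230,240:290])])[:,:,::-1])
o=get_obs();a=1.628;T=o["tool_pos"];print(T,o["wrist_force"],o["width"])
u=np.array([np.cos(a),np.sin(a)]);P=np.r_[T[:2]-.05*u,.04]
for q,z in((s,"side"),(t,"top")): print(z,proj(cam(q),P),[(round(d["score"],2),np.round(d["pixel"],1)) for d in place_of(z,"tip")[:2]])
E
```

```text
[0.55936563 0.03840957 0.07032466] [ 2.81052394  7.08063308 -3.35714247] 0.015712307591080756
side [255.59329883 213.39499315] [(0.71, array([256.1, 215.3]))]
top [267.50480781 204.23342378] []
```

View pics/g.png

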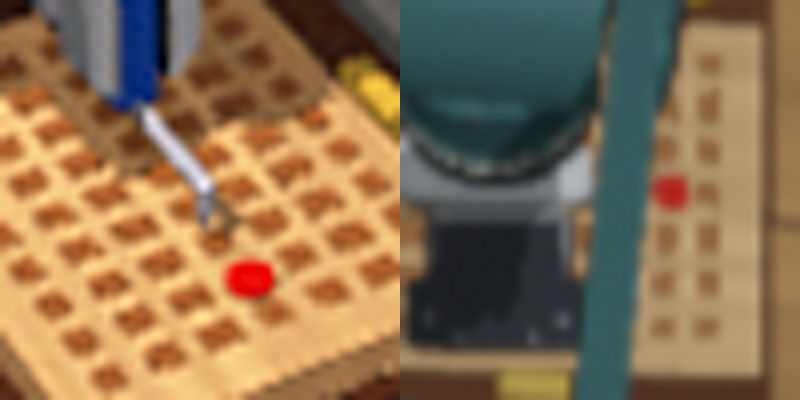

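```bash
python3 - <<'E'
from h import *
np.set_printoptions(precision=2,suppress=True)
c=cam(snapshot("side"));a=1.628
for tp in((255.3,212.8),(255.6,213.2),(255.0,212.8),(255.3,212.3)):
    d=1e3*(atz(c,(260.83,219.38),.038)-atz(c,tp,.04))[:2]
    print(tp,d,d@[np.cos(a),np.sin(a)],d@[-np.sin(a),np.cos(a)])
P=atz(c,(260.83,219.38),.038)+[0,0,.002]; print("target px of tip when over mark",proj(c,P),P)
E
```

```text
(255.3, 212.8) [  2.41 -25.41] -25.509432617914 -0.9573846249165197
(255.6, 213.2) [  2.41 -23.77] -23.86396741731286 -1.0427907966924261
(255.0, 212.8) [  3.08 -25.75] -25.88269880258591 -1.6039311377616332
(255.3, 212.3) [  1.59 -27.06] -27.10432523464665 -0.041029796611051994
target px of tip when over mark [260.83 218.79] [ 0.56 -0.03  0.04]
```

The tip is at side (255.3, 212.8) and the mark at (260.8, 219.4), which leaves about 20–25 mm along board −x and about −1 mm laterally.

>>> apply_moves:
  commands:
    - [0,0,0,0.0005,-0.006,0,0]
    - [0,0,0,0.001,-0.012,0,0]
    - [0,0,0,0.0015,-0.017,0,0]
    - [0,0,0,0.002,-0.02,0,0]
    - [0,0,0,0.002,-0.02,0,0]

```text
time: 8.3
tool_pos: [0.5604, 0.0193, 0.0703]
ee_rot: [-3.139, -0.005, 1.629]
wrist_force: [-0.9, 7.5, -1.7]
width: 0.0153
finger_force: 30.0
```

```bash
python3 - <<'E'
from h import *
s=snapshot("side");t=snapshot("top")
cv2.imwrite("pics/i.png",cv2.hconcat([cv2.resize(x,(400,400),interpolation=cv2.INTER_CUBIC) for x in(s["pixels"][195:235,240:280],t["pixels"][180:230,240:290])])[:,:,::-1])
o=get_obs();a=1.628;T=o["tool_pos"];print(T,o["wrist_force"],o["width"])
u=np.array([np.cos(a),np.sin(a)]);P=np.r_[T[:2]-.05*u,.04]
for q,z in((s,"side"),(t,"top")): print(z,proj(cam(q),P),[(round(d["score"],2),np.round(d["pixel"],1)) for d in place_of(z,"tip")[:2]])
E
```

```text
[0.56042    0.01950082 0.070271  ] [-0.76246498  8.267393   -2.7767404 ] 0.015616899529801685
side [259.43454205 217.93744785] [(0.6, array([261.9, 220.6]))]
top [273.11884482 204.31149868] [(0.69, array([153.1, 221.1]))]
```

View pics/i.png

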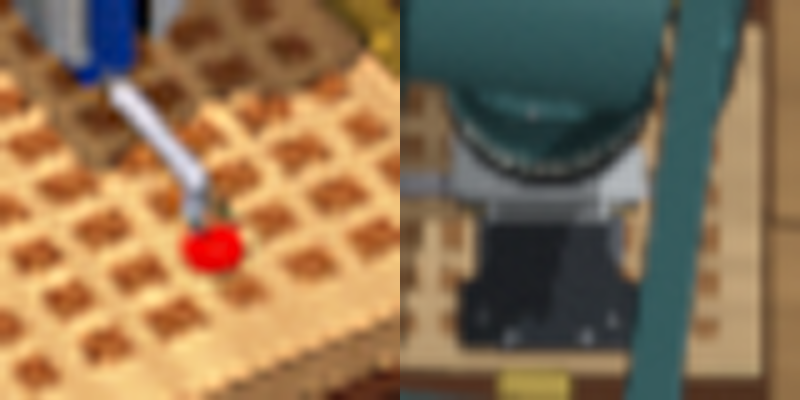

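The tip is at side (259.2, 217.2), just behind the mark whose centre is (260.9, 219.4). About 5 mm more.

>>> apply_moves:
  commands:
    - [0,0,0,0.0006,-0.002,0,0]
    - [0,0,0,0.0013,-0.005,0,0]
    - [0,0,0,0.0013,-0.005,0,0]
    - [0,0,0,0.0013,-0.005,0,0]
    - [0,0,0,0.0013,-0.005,0,0]

```text
time: 9.0
tool_pos: [0.5609, 0.0148, 0.0702]
ee_rot: [-3.137, -0.006, 1.629]
wrist_force: [-3.1, 8.0, -0.1]
width: 0.0158
finger_force: 30.0
```

```bash
python3 - <<'E'
from h import *
s=snapshot("side")
cv2.imwrite("pics/j.png",cv2.hconcat([cv2.resize(s["pixels"][205:230,248:273],(400,400),interpolation=i) for i in(cv2.INTER_CUBIC,cv2.INTER_NEAREST)])[:,:,::-1])
o=get_obs();a=1.628;T=o["tool_pos"];print(T,o["wrist_force"],o["width"])
u=np.array([np.cos(a),np.sin(a)]);P=np.r_[T[:2]-.05*u,.04];print(proj(cam(s),P))
im=s["pixels"].astype(int); print(im[213:224,256:268,0]-im[213:224,256:268,1:].max(2))
E
```

```text
[0.56083985 0.0148095  0.07021229] [-2.43253533  7.46815353 -1.14265877] 0.016012818512047316
[260.46079472 219.06284916]
[[ 64  66  30  -8 -11  26  75  77  70  67  53  44]
 [ 80  86  60   4  -9   6  53  64  59  49  45  53]
 [ 78  79  72  23 -10  11  33  56  51  61  68  73]
 [ 72  63  63  24 -16  16  31  45  62  78  80  80]
 [ 55  50  73  72  -8  42  69  50  47  67  77  80]
 [ 41  50 128 159  27  66 132 164  72  49  64  62]
 [ 39  64 164 208 139 160 195 241  99  45  54  53]
 [ 44  59 151 237 239 238 234 237  91  46  45  50]
 [ 61  48  91 176 222 221 200 146  64  46  50  54]
 [ 68  48  47  72  86  90  75  71  67  60  53  48]
 [ 59  45  42  38  38  49  64  74  80  74  62  51]]
```

View pics/j.png

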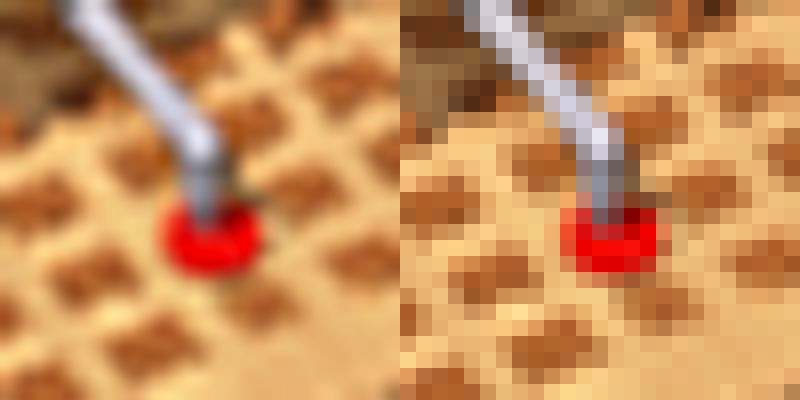

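The tip now stands over the disc, at about (260.3, 218.5) against a target of (260.8, 218.8). One small final trim, then settle.

>>> apply_moves:
  commands:
    - [0,0,0,0.0005,-0.0008,0,0]
    - [0,0,0,0.001,-0.0017,0,0]
    - [0,0,0,0.001,-0.0017,0,0]
    - [0,0,0,0.001,-0.0017,0,0]
    - [0,0,0,0.001,-0.0017,0,0]

```text
time: 9.55
tool_pos: [0.5617, 0.0133, 0.0702]
ee_rot: [-3.137, -0.006, 1.629]
wrist_force: [-2.8, 7.6, -0.1]
width: 0.0159
finger_force: 30.0
```

>>> apply_moves:
  commands:
    - [0,0,0,0,0,0,0]
    - [0,0,0,0,0,0,0]
    - [0,0,0,0,0,0,0]
    - [0,0,0,0,0,0,0]
    - [0,0,0,0,0,0,0]

```text
time: 10.05
tool_pos: [0.5617, 0.0133, 0.0702]
ee_rot: [-3.137, -0.006, 1.629]
wrist_force: [-3.3, 8.2, -0.7]
width: 0.0161
finger_force: 30.0
```

```bash
python3 - <<'E'
from h import *
s=snapshot("side")
cv2.imwrite("pics/k.png",cv2.resize(s["pixels"][205:230,248:273],(400,400),interpolation=cv2.INTER_CUBIC)[:,:,::-1])
o=get_obs();a=1.628;T=o["tool_pos"];print(T,o["wrist_force"],o["width"],o["finger_force"])
u=np.array([np.cos(a),np.sin(a)]);P=np.r_[T[:2]-.05*u,.04];print(proj(cam(s),P))
E
```

```text
[0.56172491 0.01326863 0.07018508] [-2.09099918  8.25562253 -0.65522935] 0.01570865593050977 29.99983459711075
[261.0714503 219.3392131]
```

View pics/k.png

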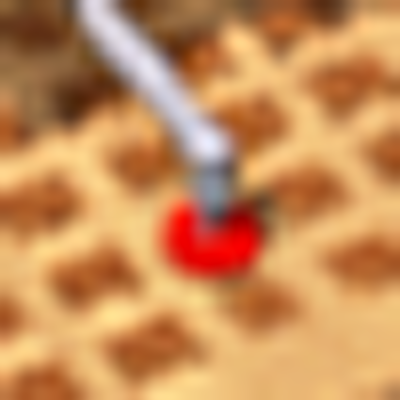

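The tip is at the disc's centre, crop (213, 228) against the disc at (213, 238), which fits its small height above the disc. It is steady and held, so I hand in.

```bash
python3 -c "
from bench import *
print(close_job())"
```

```text
the job is handed in; nothing more can be done
None
```

I drew the carriage into line with the mark and pulled the rod until the needle tip stood over the red mark. I then handed in at about 10 s, still gripping the blue post with the tip steady; the mid-pull sideways trims totalled about 2–3 mm.

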